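# Sweep the used caps into the collecting bay

### The job

Sweep the three used red caps across the worktop with the fingertips into the low three-walled collecting bay, through its open side, so that each lies wholly inside; push them only, never pick them up or carry them. Leave the blue cap, which is still needed, and the two small bottles standing round the work where they are.

Things in the scene. Friction and masses are not known exactly. Their poses are not given: they have to be found in the camera images.
- bay: Collecting bay fixed to the worktop: three aluminium walls, 5 mm thick, 25 mm high, round a grey floor level with the worktop; the fourth side is open, with no lip. Inside 110 mm deep (x), 180 mm wide (y). Origin on the floor at the centre of the inside; x points level from the open side (x = -55 mm) to the back wall (inner face x = +55 mm), z up; side walls' inner faces at y = -90 and +90 mm.
- bay_mouth (a point): Middle of the bay's open side, at worktop height; axes as the bay's. The open side faces the robot, turned by up to 15 degrees either way. Outside each side wall a flat mounting tab sticks out 16 mm.
- red_cap_a: Red ribbed plastic screw cap, a disc 24 mm across and 14 mm high, lying loose on the worktop among the other caps, 15 g. Origin at the centre of its underside.
- red_cap_b: Red ribbed plastic screw cap, a disc 24 mm across and 14 mm high, lying loose on the worktop among the other caps, 15 g. Origin at the centre of its underside.
- red_cap_c: Red ribbed plastic screw cap, a disc 24 mm across and 14 mm high, lying loose on the worktop among the other caps, 15 g. Origin at the centre of its underside.
- blue_cap: Blue ribbed plastic screw cap, a disc 24 mm across and 14 mm high, lying loose on the worktop among the other caps, 15 g. Origin at the centre of its underside. It is to stay where it lies. The four caps lie in a loose row before the bay's open side, at least 60 mm apart between centres; which is where varies.
- oil: Small brown bottle with a black cap, 25 mm across, 62 mm tall, standing loose to one side before the bay, 50 g. Origin at the centre of its underside, z up.
- dropper: Small white dropper bottle with a black tip, 23 mm across, 64 mm tall, standing loose to one side before the bay, 50 g. Origin at the centre of its underside, z up.

How it is judged (in metres and radians):
At the end, for the whole second after the job is handed in: All three red caps are at rest on the floor of the bay, wholly inside its open side (cap centre at least 11 mm inside the opening) and within its walls; the blue cap and the two bottles are within 12 mm of where they started, the bottles upright (x of red_cap_a in the frame of bay between -0.044 and 0.055 m and y of red_cap_a in the frame of bay between -0.09 and 0.09 m and height (world z) of each of red_cap_a, red_cap_b, red_cap_c below 0.02 m and linear speed of each of red_cap_a, red_cap_b, red_cap_c below 0.02 m/s and x of red_cap_b in the frame of bay between -0.044 and 0.055 m and y of red_cap_b in the frame of bay between -0.09 and 0.09 m and x of red_cap_c in the frame of bay between -0.044 and 0.055 m and y of red_cap_c in the frame of bay between -0.09 and 0.09 m and distance of each of blue_cap, oil, dropper from where it was at the start of the episode below 0.012 m and angle between each of oil, dropper's own z axis and vertical below 0.3 rad); the robot touches nothing.
It fails at once if a red cap is lifted more than 20 mm off the worktop (height (world z) of any of red_cap_a, red_cap_b, red_cap_c above 0.02 m).
It fails at once if the blue cap is moved more than 12 mm (distance of blue_cap from where it was at the start of the episode above 0.012 m).
It fails at once if the brown bottle is moved more than 12 mm (distance of oil from where it was at the start of the episode above 0.012 m).
It fails at once if the white dropper bottle is moved more than 12 mm (distance of dropper from where it was at the start of the episode above 0.012 m).
It fails at once if a bottle is tipped (angle between any of oil, dropper's own z axis and vertical above 0.3 rad).
It also fails if it takes over 64 s, if anything falls off the work surface, if the arm or the gripper's body presses on something with over 40 N, if the wrist force passes 120 N, or if a joint passes its speed limit or range.

### The arm

A 6-joint arm with a two-finger parallel gripper is mounted at the origin on a cart in front of the work surface, level with it; the furniture and walls round the work are solid. World frame = base frame: x ahead of the robot, y to its left, z up, the work surface at z = 0. Lengths are in mm, angles in rad, forces in N, time in s.
With the tool pointing down it reaches from about 275 to 750 mm from the base axis. Payload 10.2 kg.
Tool frame: the origin (TCP) lies at the very end of the fingers, on their centre line; the grasp point (between the pads) lies 19 mm behind it; z points along the fingers, y is the line along which they close (so a half turn about z gives the same grasp; the last joint's range is limited). The gripper opens to 85 mm and grips with 20 to 120 N. Pads are 22 mm wide; open, the fingers measure 114 mm over their backs; the gripper's body (76 mm by 85 mm) begins 54 mm behind the grasp point. The pads swing forward as they close: fully open they stand 13 mm farther back than shut.
Start: joints at [-1.379, 0.313, 1.498, -0, 1.331, -0.223], TCP at [211.567, -480.49, 231.294] pointing down, gripper open.
Joint ranges: [-2.94, 2.94], [-0.97, 2.17], [0.19, 2.56], [-1.23, 4.37], [0.02, 3.11], [-2.88, 2.88]. Speed limits (rad/s): [2.39, 2.39, 3.01, 3.14, 3.14, 3.14].

### API

Orientations are given as a unit quaternion [w, x, y, z].
In Python, from rig import * gives the robot as it stands. The module is installed in compiled form; this text tells all that it offers.
- The arm moves only by the shell command python3 -m crank 'ROWS' [FORCE]. ROWS is JSON, a list that holds one entry, the list of rows, each a list of 7 numbers: the shift along the tool's x, y, z in units of 25 mm (1.0 is 25 mm), then the turn, a rotation vector about the tool's x, y, z in units of 8 degrees (1.0 is 8 degrees), then the finger opening in mm, from 0 to 85.4. A call has exactly 8 rows; each row shifts and turns the commanded pose from where the row before left it, along the tool's axes as they then stand; what a row does not reach is not made up. A row lasts 1/10 s, in which the tool goes at most 50 mm and 8.59 degrees, less where a joint would pass 70% of its speed; a pose out of reach is approached as far as the arm can. A call is refused whole if a number of a shift passes 1 or a number of a turn 1, either way. A call with a gripper value outside its range is refused whole. The fingers move at their own pace and stop on an object; FORCE is the grip in N (left out, the last holds). Time passes only in rows, so rows that do not move let the fingers close, or fill a call up. It gives the time, the measured TCP pose, the force, the opening and the grip force at its end, in the units of the state.
- sense(): the state, without advancing time (a new reading comes with each control period).
- capture(name): name is "scene" or "top" or "wrist"; returns the picture (400x640x3 uint8, blue, green, red); there is no depth.
- camera_model(name): a dict with "fx", "fy", "cx", "cy" (pixels), "k1" (the pictures are not rectified: a ray, as slopes to the right and down, at radius r is drawn at 1 + k1 r^2 times it, then the intrinsics apply), "world_from_camera" (4x4, takes a point from camera to world coordinates); the wrist camera has in their place "T_tool_cam" (4x4, takes a point from camera to tool coordinates, whose origin is the TCP and whose axes are the flange's). Camera axes: x right, y up, looking along -z (the intrinsics and any distortion apply to the point x, -y, -z); pixel columns grow to the right and rows downward; lengths in mm; the calibration is good to about 2 mm. A picture is of the moment at which its call begins: read the wrist's pose just before it. camera_model takes no time and is no camera call.
- finish_job(): hands the job in; it is judged then, once.
The state is a dict: "time_s": time; "joints": joint angles; "dq": joint speeds; "tau": joint torques, N m; "eef_pos": TCP position; "ee_rot": TCP orientation; "force": force on the tool from outside, world axes, zero at the start; "wrist_torque": the same for the moment, N m; "grip_width": opening from 0.0 (shut) to 1.0 (fully open); "grip_force": force on a finger pad.
Only numpy, scipy, OpenCV 4.12 (cv2) and the standard library are available. Lean on these libraries where they do the work, as an engineer would, in place of code of your own. Each camera call takes 0.05 s, during which the arm holds its last target. There are 200 camera calls.

## Working session

There is one attempt and no reset: what is moved stays moved. The work goes in short steps, Python scripts to look and compute and a shell command to move; the robot and the scene stay as the last step left them, time stands still between calls to the robot, and variables do not carry over. Pictures are saved under pics/ and viewed, at most 10 in all, crops included, and the job is handed in when it is done.

```bash
mkdir -p pics; cat > h.py <<'E'
from rig import *
import numpy as np, cv2
def ray(m,u,v):
    x=(u-m["cx"])/m["fx"]; y=(v-m["cy"])/m["fy"]
    p=cv2.undistortPoints(np.array([[[u,v]]],float),np.array([[m["fx"],0,m["cx"]],[0,m["fy"],m["cy"]],[0,0,1]],float),np.array([m["k1"],0,0,0.]))[0,0]
    T=np.array(m["world_from_camera"]); return T[:3,3],T[:3,:3]@np.array([p[0],-p[1],-1.])
def plane(m,u,v,z):
    o,d=ray(m,u,v); return o+d*(z-o[2])/d[2]
E
python3 - <<'E'
from h import *
for n in("top","scene"):
    cv2.imwrite(f"pics/{n}0.png",capture(n)); m=camera_model(n); print(n,{k:np.round(v,3).tolist() for k,v in m.items()})
print(sense())
E
```

```text
top {'fx': 376.736, 'fy': 376.736, 'cx': 316.853, 'cy': 204.759, 'k1': -0.059, 'world_from_camera': [[-0.088, 0.972, -0.22, 400.703], [-0.996, -0.085, 0.025, -15.943], [0.005, 0.221, 0.975, 856.087], [0.0, 0.0, 0.0, 1.0]]}
scene {'fx': 400.376, 'fy': 400.376, 'cx': 316.859, 'cy': 198.831, 'k1': 0.013, 'world_from_camera': [[-0.884, 0.225, -0.41, 253.504], [-0.467, -0.464, 0.753, 626.815], [-0.021, 0.857, 0.515, 468.913], [0.0, 0.0, 0.0, 1.0]]}
{'time_s': 0.1, 'joints': array([-1.37940345e+00,  3.13383785e-01,  1.49837733e+00, -4.75456150e-06,
        1.33097385e+00, -2.23424434e-01]), 'dq': array([-0.00089401,  0.0002802 , -0.00430545,  0.00156015,  0.00119242,
        0.00029462]), 'tau': array([ 2.09749684e-03, -4.12899613e+01, -2.60141587e+01, -1.53204819e-04,
        3.08575836e-03, -1.03596346e-05]), 'eef_pos': array([ 211.51808705, -480.25371875,  230.79144087]), 'ee_rot': array([-5.71121679e-04,  9.78567546e-01,  2.05925307e-01,  6.83852454e-06]), 'force': array([ 0.13251831, -0.38210273, -0.2415203 ]), 'wrist_torque': array([-0.00599429, -0.0366732 ,  0.020426  ]), 'grip_force': 0.0, 'grip_width': 0.9997681531650806}
```

View pics/top0.png

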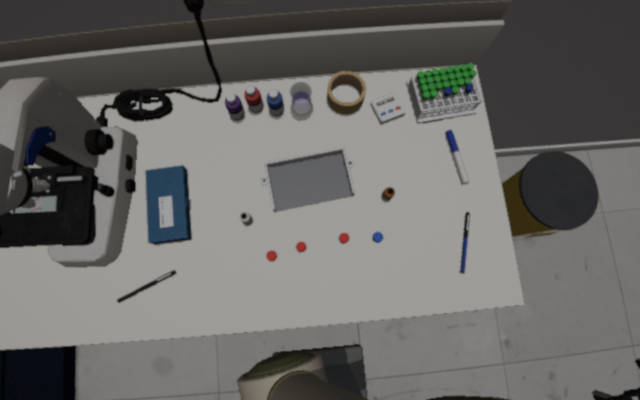

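View pics/scene0.png

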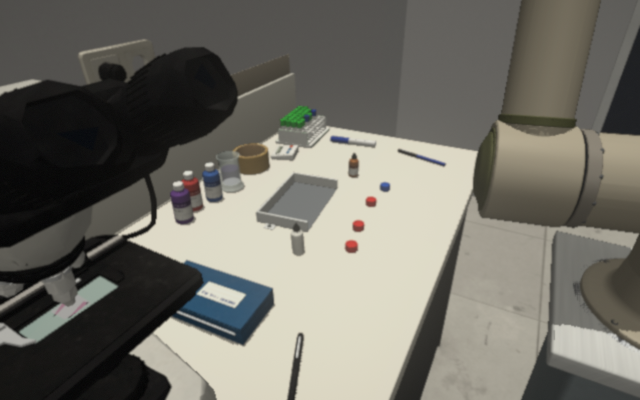

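The top view shows the bay at about u 267–354, v 152–210, with its open side toward the bottom of the picture. The red caps are at (271,256), (301,247) and (344,238), and the blue cap is at (377,237). The dropper is at (246,217) and the oil bottle at (388,193). The scene view agrees.

```bash
cat >> h.py <<'E'
def caps(n="top",img=None,zc=9):
    img=capture(n) if img is None else img; m=camera_model(n)
    h=cv2.cvtColor(img,cv2.COLOR_BGR2HSV); out={}
    for c,mk in(("red",((h[...,0]<8)|(h[...,0]>172))&(h[...,1]>150)&(h[...,2]>90)),("blue",(abs(h[...,0].astype(int)-112)<14)&(h[...,1]>150)&(h[...,2]>70))):
        k,_,st,ce=cv2.connectedComponentsWithStats(mk.astype(np.uint8))
        out[c]=[(np.round(ce[i],1).tolist(),int(st[i,4]),np.round(plane(m,*ce[i],zc)[:2],1).tolist()) for i in range(1,k) if st[i,4]>25]
    return out
E
python3 - <<'E'
from h import *
for n in("top","scene"):
    img=cv2.imread(f"pics/{n}0.png")
    for c,l in caps(n,img).items():
        for e in l:
            if 250<e[2][0]<500 and abs(e[2][1])<300: print(n,c,e)
m=camera_model("top"); img=cv2.imread("pics/top0.png")
# bay floor
g=img.max(2); mk=((g<140)&(g>70)&((img.max(2).astype(int)-img.min(2))<30)).astype(np.uint8); 
k,l,st,ce=cv2.connectedComponentsWithStats(mk[140:220,255:365])
i=1+st[1:,4].argmax(); print(st[i],ce[i])
c=cv2.findContours((l==i).astype(np.uint8),0,1)[0][0]
bp=cv2.boxPoints(cv2.minAreaRect(c))+[255,140]
for p in bp: print(p,plane(m,*p,0)[:2].round(1))
print(img[180,310],img[225,320])
cr=cv2.resize(img[140:270,220:420],None,fx=4,fy=4,interpolation=cv2.INTER_CUBIC); cv2.imwrite("pics/crop.png",cr)
E
```

```text
top red ([300.8, 246.6], 52, [498.5, 7.3])
top red ([271.3, 255.5], 56, [484.4, 74.6])
scene red ([358.1, 223.7], 39, [499.4, 3.8])
scene red ([351.0, 244.1], 49, [485.2, 71.8])
[  11    9   89   64 3746] [54.26828617 41.01067806]
[263.3091526  163.75709724] [704.9  81.1]
[344.58171082 147.08580971] [ 730.3 -117. ]
[354.55015564 195.68202209] [ 607.6 -127.6]
[273.27759552 212.35330963] [584.4  64.7]
[100  98  98] [153 157 158]
```

View pics/crop.png

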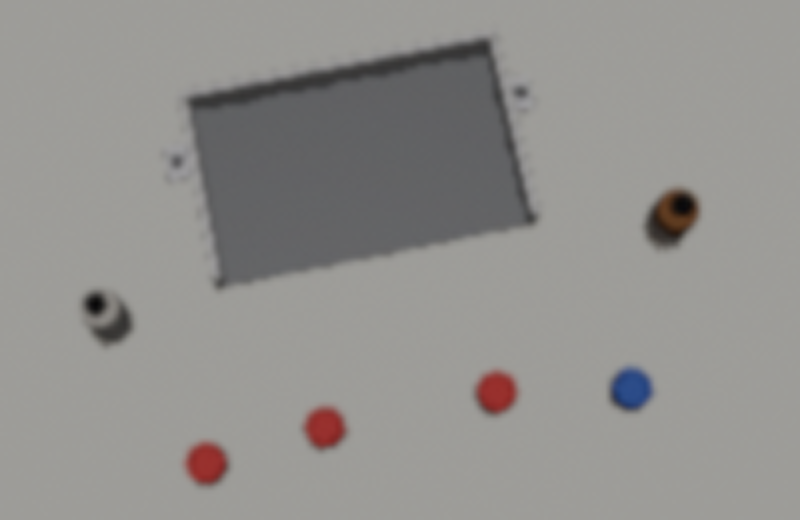

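The crop shows the floor's front corners at crop (220,283) and (531,219), and the back corners near (193,107) and (490,55). The bottle tips are at (95,303) for the dropper and (682,206) for the oil.

```bash
python3 - <<'E'
from h import *
m=camera_model("top")
def P(u,v,z): return plane(m,220+u/4,140+v/4,z)[:2]
fl,fr,br,bl=P(220,283,0),P(531,219,0),P(490,55,0),P(193,107,0)
for p in (fl,fr,br,bl): print(p.round(1))
mo=(fl+fr)/2; w=fl-fr; print("mouth",mo,"w",np.linalg.norm(w)); y=w/np.linalg.norm(w); x=np.array([y[1],-y[0]]); print("x",x,np.degrees(np.arctan2(x[1],x[0])), "depth",np.linalg.norm((bl+br)/2-mo))
for n,u,v,z in(("ra",206,464,11),("rb",325,427,11),("rc",496,392,11),("blue",631,388,11),("drop",95,303,64),("oil",682,206,62)):
    p=P(u,v,z); print(n,p.round(1),"bay", ((p-mo)@x).round(1)-55,((p-mo)@y).round(1))
ms=camera_model("scene")
for n,u,v,z in(("rc",371,201,10),("blue",385.5,186,10),("drop",297,229,60),("oil",353.5,156,60)): print(n,plane(ms,u,v,z)[:2].round(1))
E
```

```text
[587.8  60.5]
[ 610.3 -123.6]
[ 713.7 -110.2]
[696.4  69.8]
mouth [599.05184923 -31.578917  ] w 185.4809381194704
x [0.9926776  0.12079401] 6.937929206550741 depth 106.57029973041581
ra [483.  74.] bay -157.4 118.8
rb [497.9   6.1] bay -150.9 49.6
rc [509.1 -91.6] bay -151.5 -48.7
blue [ 504.6 -168. ] bay -165.2 -124.0
drop [568.8 122.3] bay -66.5 156.4
oil [ 595.2 -199. ] bay -79.0 -165.8
rc [507.6 -88. ]
blue [ 501.7 -165.6]
drop [562.3 135.6]
oil [ 593.1 -186.3]
```

```bash
cat >> h.py <<'E'
def go(x,y,z,yaw=None):
    s=sense(); w,a,b,c=s["ee_rot"]; ps=np.degrees(2*np.arctan2(b,a)); p=s["eef_pos"]
    r=np.radians(ps); dx,dy=x-p[0],y-p[1]
    print("at",p.round(1),"yaw",round(ps,2),"F",s["force"].round(1),"t",s["time_s"],"units x,y,z:",np.round([(dx*np.cos(r)+dy*np.sin(r))/25,(dx*np.sin(r)-dy*np.cos(r))/25,(p[2]-z)/25],2),"turn",None if yaw is None else round(-(yaw-ps)/8,2))
MO=np.array([599.,-31.6]); BX=np.array([.9927,.1208]); BY=np.array([-.1208,.9927])
def b2w(x,y): return MO+BX*(x+55)+BY*y
E
R='[0,0,0,0,0,0.264,18]'; true
python3 -m crank '[[[0,0,0,0,0,0.264,18],[0,0,0,0,0,0.264,18],[0,0,0,0,0,0.264,18],[0,0,0,0,0,0.264,18],[0,0,0,0,0,0.264,18],[0,0,0,0,0,0.264,18],[0,0,0,0,0,0.264,18],[0,0,0,0,0,0.264,18]]]' 20
python3 -m crank '[[[0.7,-0.88,0,0,0,0,18],[0.7,-0.88,0,0,0,0,18],[0.7,-0.88,0,0,0,0,18],[0.7,-0.88,0,0,0,0,18],[0.7,-0.88,0,0,0,0,18],[0.7,-0.88,0,0,0,0,18],[0.7,-0.88,0,0,0,0,18],[0.7,-0.88,0,0,0,0,18]]]'
python3 -m crank '[[[0.7,-0.88,0,0,0,0,18],[0.7,-0.88,0,0,0,0,18],[0.7,-0.88,0,0,0,0,18],[0.7,-0.88,0,0,0,0,18],[0.7,-0.88,0,0,0,0,18],[0.7,-0.88,0,0,0,0,18],[0.7,-0.88,0,0,0,0,18],[0,0,0,0,0,0,18]]]'
python3 -c "
from h import *
go(454,-96.6,60,6.9); s=sense(); print(s['joints'],s['grip_width'])"
```

```text
time_s: 0.9
eef_pos: [211.5, -480.3, 230.9]
ee_rot: [-0.0, 0.998, 0.059, -0.0]
force: [0.6, 0.4, 0.7]
grip_width: 0.213
grip_force: 0.0
time_s: 1.7
eef_pos: [329.9, -287.9, 231.1]
ee_rot: [-0.0, 0.998, 0.06, -0.0]
force: [0.7, -0.2, 1.2]
grip_width: 0.212
grip_force: 0.0
time_s: 2.5
eef_pos: [433.5, -119.3, 231.0]
ee_rot: [-0.0, 0.998, 0.062, -0.0]
force: [0.3, 0.2, -0.6]
grip_width: 0.21
grip_force: 0.0
at [ 433.5 -119.3  231. ] yaw 7.05 F [ 0.3  0.2 -0.6] t 2.5 units x,y,z: [ 0.93 -0.8   6.84] turn 0.02
[-5.30529745e-01  1.46189978e-01  1.70965419e+00  5.71992766e-04
  1.28644304e+00  9.17018046e-01] 0.2095695766044618
```

```bash
python3 -m crank '[[[0.12,-0.1,0.85,0,0,0,18],[0.12,-0.1,0.85,0,0,0,18],[0.12,-0.1,0.85,0,0,0,18],[0.12,-0.1,0.85,0,0,0,18],[0.12,-0.1,0.85,0,0,0,18],[0.12,-0.1,0.85,0,0,0,18],[0.12,-0.1,0.85,0,0,0,18],[0.12,-0.1,0.85,0,0,0,18]]]'
python3 - <<'E'
from h import *
go(454,-96.6,3.5,6.9); s=sense()
cv2.imwrite("pics/w1.png",capture("wrist")); m=camera_model("wrist")
T=np.eye(4); w,x,y,z=s["ee_rot"]
from scipy.spatial.transform import Rotation as R
T[:3,:3]=R.from_quat([x,y,z,w]).as_matrix(); T[:3,3]=s["eef_pos"]
m["world_from_camera"]=T@np.array(m["T_tool_cam"])
img=cv2.imread("pics/w1.png"); h=cv2.cvtColor(img,cv2.COLOR_BGR2HSV)
for c,mk in(("red",((h[...,0]<8)|(h[...,0]>172))&(h[...,1]>150)&(h[...,2]>60)),("blue",(abs(h[...,0].astype(int)-112)<14)&(h[...,1]>150)&(h[...,2]>60))):
    k,_,st,ce=cv2.connectedComponentsWithStats(mk.astype(np.uint8))
    for i in range(1,k):
        if st[i,4]>200: print(c,st[i],plane(m,*ce[i],10)[:2].round(1))
E
```

```text
time_s: 3.3
eef_pos: [453.9, -99.0, 60.3]
ee_rot: [-0.0, 0.998, 0.06, -0.0]
force: [0.5, -0.1, -0.3]
grip_width: 0.209
grip_force: 0.0
at [453.9 -99.   60.3] yaw 6.85 F [ 0.5 -0.1 -0.3] t 3.3 units x,y,z: [ 0.02 -0.1   2.27] turn -0.01
red [151 127  34  35 858] [498.8  10. ]
red [300 127  34  35 779] [510.  -89.9]
red [ 54 138  32  34 798] [484.1  79.3]
```

View pics/w1.png

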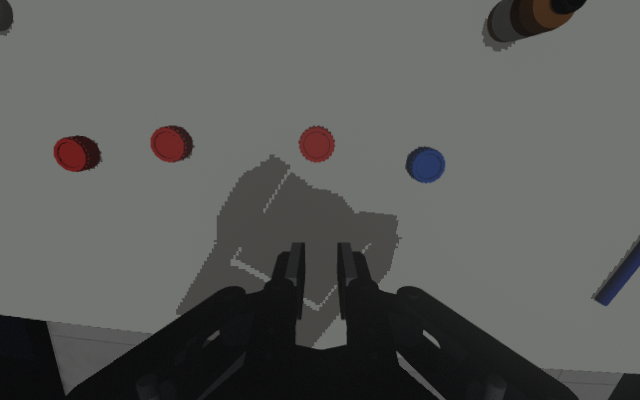

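The wrist view shows cap c at (317,144), dead ahead of the finger gap at (321,250), and blue at (426,164), clear to the right. Lowering now, then sweeping cap c along the bay axis.

```bash
python3 -m crank '[[[0,-0.05,0.5,0,0,0,18],[0,-0.05,0.5,0,0,0,18],[0,0,0.5,0,0,0,18],[0,0,0.4,0,0,0,18],[0,0,0.2,0,0,0,18],[0,0,0.15,0,0,0,18],[0,0,0,0,0,0,18],[0,0,0,0,0,0,18]]]'
python3 -m crank '[[[0.4,0,0,0,0,0,18],[0.4,0,0,0,0,0,18],[0.4,0,0,0,0,0,18],[0.4,0,0,0,0,0,18],[0.4,0,0,0,0,0,18],[0.4,0,0,0,0,0,18],[0.4,0,0,0,0,0,18],[0.2,0,0,0,0,0,18]]]'
python3 - <<'E'
from h import *
go(*b2w(-5,-48),3.5,6.9); i=capture("top"); cv2.imwrite("pics/t1.png",i[140:290,220:420].repeat(3,0).repeat(3,1))
E
```

```text
time_s: 4.15
eef_pos: [454.0, -96.4, 5.4]
ee_rot: [0.0, 0.998, 0.06, 0.0]
force: [-0.4, -0.2, 0.8]
grip_width: 0.209
grip_force: 0.0
time_s: 4.95
eef_pos: [529.3, -87.2, 5.0]
ee_rot: [0.0, 0.998, 0.06, 0.0]
force: [0.0, 0.2, 0.7]
grip_width: 0.211
grip_force: 0.1
at [529.3 -87.2   5. ] yaw 6.88 F [0.  0.2 0.7] t 4.95 units x,y,z: [5.04 0.04 0.06] turn -0.0
```

View pics/t1.png

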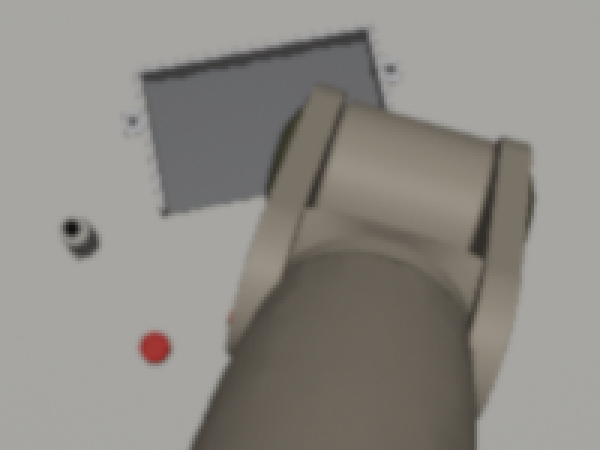

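The top view is blocked by the arm, so I'll track the cap numerically with the wrist camera.

```bash
cat >> h.py <<'E'
from scipy.spatial.transform import Rotation as R
def wr(save=None):
    s=sense(); img=capture("wrist"); m=camera_model("wrist")
    if save: cv2.imwrite(save,img)
    T=np.eye(4); w,x,y,z=s["ee_rot"]; T[:3,:3]=R.from_quat([x,y,z,w]).as_matrix(); T[:3,3]=s["eef_pos"]
    m["world_from_camera"]=T@np.array(m["T_tool_cam"]); h=cv2.cvtColor(img,cv2.COLOR_BGR2HSV)
    for c,mk in(("red",((h[...,0]<8)|(h[...,0]>172))&(h[...,1]>130)&(h[...,2]>40)),("blue",(abs(h[...,0].astype(int)-112)<14)&(h[...,1]>130)&(h[...,2]>40))):
        k,_,st,ce=cv2.connectedComponentsWithStats(mk.astype(np.uint8))
        for i in range(1,k):
            if st[i,4]>200:
                p=plane(m,*ce[i],10)[:2]; print(c,st[i],p.round(1),"bay",((p-MO)@BX-55).round(1),((p-MO)@BY).round(1))
E
python3 -c "
from h import *
wr()"
python3 -m crank '[[[0.4,0,0,0,0,0,18],[0.4,0,0,0,0,0,18],[0.4,0,0,0,0,0,18],[0.4,0,0,0,0,0,18],[0.4,0,0,0,0,0,18],[0.4,0,0,0,0,0,18],[0.3,0,0,0,0,0,18],[0.1,0,0,0,0,0,18]]]'
python3 -m crank '[[[0.4,0,0,0,0,0,18],[0.4,0,0,0,0,0,18],[0.4,0,0,0,0,0,18],[0.4,0,0,0,0,0,18],[0.3,0,0,0,0,0,18],[0.2,0,0,0,0,0,18],[0.1,0,0,0,0,0,18],[0,0,0,0,0,0,18]]]'
python3 -c "
from h import *
go(*b2w(-5,-48),3.5,6.9);wr('pics/w2.png')"
```

```text
red [ 299  209   45   43 1408] [548.2 -85.4] bay -111.9 -47.3
red [ 126  266   49   46 1668] [500.7   7.4] bay -147.8 50.6
red [  14  273   56   45 1720] [487.   74.2] bay -153.4 118.6
blue [444 299  27  22 282] [ 508.7 -172.3] bay -161.6 -128.8
time_s: 5.85
eef_pos: [598.1, -78.9, 5.0]
ee_rot: [-0.0, 0.998, 0.06, -0.0]
force: [0.0, 0.8, 0.1]
grip_width: 0.21
grip_force: 0.1
time_s: 6.65
eef_pos: [652.4, -72.3, 4.9]
ee_rot: [-0.0, 0.998, 0.06, -0.0]
force: [0.9, -0.2, -0.3]
grip_width: 0.213
grip_force: 0.0
at [652.4 -72.3   4.9] yaw 6.87 F [ 0.9 -0.2 -0.3] t 6.65 units x,y,z: [0.08 0.04 0.06] turn -0.0
red [ 298  204   46   48 1646] [672.4 -70.4] bay 13.1 -47.4
```

View pics/w2.png

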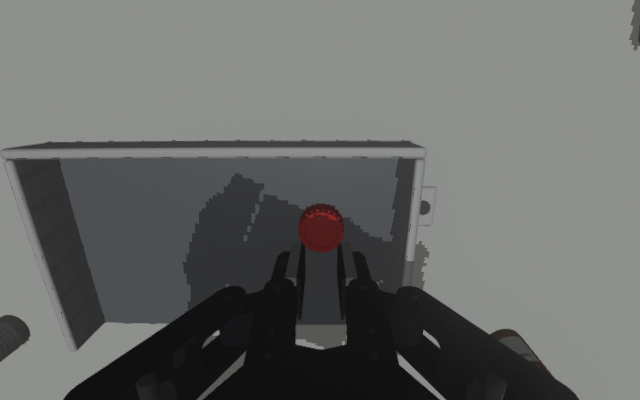

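Cap c is at about bay (13,−47), at (321,228) in the picture, well inside. Backing off for cap b.

```bash
python3 -m crank '[[[-0.5,0,0,0,0,0,18],[-0.8,0,0,0,0,0,18],[-1,0,-0.5,0,0,0,18],[-1,0,-0.6,0,0,0,18],[-1,0,-0.6,0,0,0,18],[-1,0,-0.6,0,0,0,18],[-1,0,0,0,0,0,18],[-1,0,0,0,0,0,18]]]'
python3 -m crank '[[[-0.5,-0.5,0,0,0,0,18],[0,-0.8,0,0,0,0,18],[0,-0.8,0,0,0,0,18],[0,-0.8,0,0,0,0,18],[0,-0.5,0,0,0,0.4,18],[0,0,0,0,0,0.4,18],[0,0,0,0,0,0.5,18],[0,0,0,0,0,0,18]]]'
python3 -c "
from h import *
go(449.6,10.6,5,-3.5);wr()"
```

```text
time_s: 7.5
eef_pos: [470.1, -94.3, 63.1]
ee_rot: [0.0, 0.998, 0.06, 0.0]
force: [0.2, 0.3, -1.0]
grip_width: 0.211
grip_force: 0.0
time_s: 8.3
eef_pos: [448.4, -11.2, 62.7]
ee_rot: [0.0, 1.0, -0.031, 0.0]
force: [-0.1, -0.4, -0.1]
grip_width: 0.208
grip_force: 0.0
at [448.4 -11.2  62.7] yaw -3.56 F [-0.1 -0.4 -0.1] t 8.3 units x,y,z: [-0.01 -0.87  2.31] turn -0.01
red [270 138  35  35 888] [499.    8.5] bay -149.5 51.9
red [177 166  32  33 790] [484.3  77.6] bay -155.7 122.2
blue [531 114  32  35 812] [ 505.1 -169.2] bay -164.8 -125.3
```

```bash
python3 -m crank '[[[0,-0.5,0.2,0,0,0,18],[0,-0.4,0.4,0,0,0,18],[0,0,0.5,0,0,0,18],[0,0,0.5,0,0,0,18],[0,0,0.4,0,0,0,18],[0,0,0.2,0,0,0,18],[0,0,0.1,0,0,0,18],[0,0,0,0,0,0,18]]]'
python3 -m crank '[[[0.4,0,0,0,0,0,18],[0.4,0,0,0,0,0,18],[0.4,0,0,0,0,0,18],[0.4,0.05,0,0,0,0,18],[0.4,0.05,0,0,0,0,18],[0.4,0.05,0,0,0,0,18],[0.4,0.05,0,0,0,0,18],[0.3,0.05,0,0,0,0,18]]]'
python3 -c "
from h import *
go(*b2w(-9,3),5,-3.5);wr()"
```

```text
time_s: 9.15
eef_pos: [450.0, 11.3, 4.9]
ee_rot: [-0.0, 1.0, -0.031, -0.0]
force: [0.3, -0.2, 0.1]
grip_width: 0.208
grip_force: 0.0
time_s: 9.95
eef_pos: [527.9, -0.0, 5.0]
ee_rot: [0.0, 1.0, -0.031, 0.0]
force: [-0.5, -0.3, -0.3]
grip_width: 0.211
grip_force: 0.2
at [527.9  -0.    5. ] yaw -3.53 F [-0.5 -0.3 -0.3] t 9.95 units x,y,z: [4.7  0.63 0.  ] turn -0.0
red [ 299  210   45   43 1384] [546.2  -1.6] bay -103.7 36.2
blue [596 264  38  36 873] [ 502.6 -171. ] bay -167.6 -126.8
```

```bash
python3 -m crank '[[[0.4,0.05,0,0,0,0,18],[0.4,0.05,0,0,0,0,18],[0.4,0.05,0,0,0,0,18],[0.4,0.05,0,0,0,0,18],[0.4,0.05,0,0,0,0,18],[0.4,0.05,0,0,0,0,18],[0.3,0.05,0,0,0,0,18],[0.2,0.05,0,0,0,0,18]]]'
python3 -m crank '[[[0.4,0.05,0,0,0,0,18],[0.4,0.05,0,0,0,0,18],[0.4,0.05,0,0,0,0,18],[0.3,0.05,0,0,0,0,18],[0.2,0,0,0,0,0,18],[0.1,0,0,0,0,0,18],[0,0,0,0,0,0,18],[0,0,0,0,0,0,18]]]'
python3 -c "
from h import *
go(*b2w(-9,3),5,-3.5);wr()"
```

```text
time_s: 10.8
eef_pos: [599.1, -14.4, 4.9]
ee_rot: [-0.0, 1.0, -0.031, -0.0]
force: [0.8, -0.1, 0.3]
grip_width: 0.211
grip_force: 0.1
time_s: 11.6
eef_pos: [643.1, -21.9, 5.0]
ee_rot: [-0.0, 1.0, -0.031, -0.0]
force: [0.6, -0.9, -0.2]
grip_width: 0.207
grip_force: 0.0
at [643.1 -21.9   5. ] yaw -3.52 F [ 0.6 -0.9 -0.2] t 11.6 units x,y,z: [ 0.05  0.04 -0.  ] turn -0.0
red [ 386  185   50   46 1682] [671.7 -71. ] bay 12.4 -47.9
red [ 298  204   46   48 1662] [663.6 -23.7] bay 10.1 0.0
```

Cap b is at bay (10,0) and cap c has not moved. Now cap a.

```bash
python3 -m crank '[[[-0.5,0,0,0,0,0,18],[-0.8,0,0,0,0,0,18],[-1,0,-0.5,0,0,0,18],[-1,0,-0.6,0,0,0,18],[-1,0,-0.6,0,0,0,18],[-1,0,-0.6,0,0,0,18],[-1,0,0,0,0,0,18],[-1,0,0,0,0,0,18]]]'
python3 -m crank '[[[-1,0,0,0,0,0,18],[-0.5,-0.6,0,0,0,0,18],[0,-0.8,0,0,0,0,18],[0,-0.8,0,0,0,0,18],[0,-0.5,0,0,0,0.4,18],[0,0,0,0,0,0.4,18],[0,0,0,0,0,0.4,18],[0,0,0,0,0,0,18]]]'
python3 -c "
from h import *
go(*b2w(-203,137),5,-13.1);wr()"
```

```text
time_s: 12.45
eef_pos: [460.2, -10.7, 63.1]
ee_rot: [0.0, 1.0, -0.031, 0.001]
force: [-0.0, -0.5, -0.3]
grip_width: 0.209
grip_force: 0.0
time_s: 13.25
eef_pos: [427.8, 59.0, 62.7]
ee_rot: [0.0, 0.993, -0.114, 0.0]
force: [-0.7, -0.9, -0.2]
grip_width: 0.207
grip_force: 0.0
at [427.8  59.   62.7] yaw -13.14 F [-0.7 -0.9 -0.2] t 13.25 units x,y,z: [ 0.05 -1.14  2.31] turn -0.01
red [260 136  35  34 890] [484.7  76.2] bay -155.4 120.8
blue [627  16  13  40 373] [ 505.5 -164.2] bay -163.9 -120.3
```

```bash
python3 -m crank '[[[0,-0.65,0.2,0,0,0,18],[0,-0.5,0.4,0,0,0,18],[0,0,0.5,0,0,0,18],[0,0,0.5,0,0,0,18],[0,0,0.4,0,0,0,18],[0,0,0.2,0,0,0,18],[0,0,0.1,0,0,0,18],[0,0,0,0,0,0,18]]]'
python3 -m crank '[[[0.4,0,0,0,0,0,18],[0.4,0,0,0,0,0,18],[0.4,0,0,0,0,0,18],[0.3,0.05,0,0,0,0,18],[0.3,0.1,0,0,0,0,18],[0.35,0.15,0,0,0,0,18],[0.35,0.15,0,0,0,0,18],[0.35,0.15,0,0,0,0,18]]]'
python3 -c "
from h import *
go(*b2w(-88,52),5,-13);wr()"
```

```text
time_s: 14.1
eef_pos: [434.5, 86.9, 5.0]
ee_rot: [0.0, 0.993, -0.114, -0.0]
force: [-0.1, -0.5, 0.0]
grip_width: 0.211
grip_force: 0.0
time_s: 14.9
eef_pos: [501.1, 55.5, 5.0]
ee_rot: [-0.0, 0.993, -0.114, 0.0]
force: [-0.3, 0.4, 0.6]
grip_width: 0.209
grip_force: 0.1
at [501.1  55.5   5. ] yaw -13.14 F [-0.3  0.4  0.6] t 14.9 units x,y,z: [2.65 1.   0.  ] turn -0.02
red [ 299  210   45   43 1404] [519.1  50.9] bay -124.3 91.6
```

```bash
python3 -m crank '[[[0.35,0.13,0,0,0,0,18],[0.35,0.13,0,0,0,0,18],[0.35,0.13,0,0,0,0,18],[0.35,0.13,0,0,0,0,18],[0.35,0.13,0,0,0,0,18],[0.35,0.13,0,0,0,0,18],[0.3,0.12,0,0,0,0,18],[0.25,0.1,0,0,0,0,18]]]'
python3 -c "
from h import *
go(*b2w(-11,52),5,-13);wr()"
```

```text
time_s: 15.75
eef_pos: [559.8, 16.3, 5.0]
ee_rot: [0.0, 0.993, -0.114, 0.0]
force: [0.2, -0.5, -0.5]
grip_width: 0.208
grip_force: 0.0
at [559.8  16.3   5. ] yaw -13.14 F [ 0.2 -0.5 -0.5] t 15.75 units x,y,z: [ 2.9  -1.05  0.  ] turn -0.02
red [ 427    0   61   24 1030] [664.8 -67.1] bay 6.1 -43.2
red [ 329    5   56   63 2662] [664.  -24.1] bay 10.4 -0.4
red [ 299  209   45   43 1475] [578.3  11.7] bay -70.3 45.5
```

```bash
python3 -m crank '[[[0.2,-0.07,0,0,0,0,18],[0.3,-0.11,0,0,0,0,18],[0.35,-0.13,0,0,0,0,18],[0.35,-0.13,0,0,0,0,18],[0.35,-0.13,0,0,0,0,18],[0.35,-0.13,0,0,0,0,18],[0.35,-0.13,0,0,0,0,18],[0.25,-0.09,0,0,0,0,18]]]'
python3 -m crank '[[[0.2,-0.06,0,0,0,0,18],[0.1,-0.04,0,0,0,0,18],[0.05,0,0,0,0,0,18],[0,0,0,0,0,0,18],[0,0,0,0,0,0,18],[0,0,0,0,0,0,18],[0,0,0,0,0,0,18],[-0.1,0,0,0,0,0,18]]]'
python3 -c "
from h import *
wr('pics/w3.png')"
```

```text
time_s: 16.6
eef_pos: [626.1, 25.3, 5.0]
ee_rot: [-0.0, 0.993, -0.114, 0.0]
force: [-0.2, 0.5, -0.2]
grip_width: 0.207
grip_force: 0.1
time_s: 17.4
eef_pos: [632.0, 25.9, 5.1]
ee_rot: [0.0, 0.993, -0.114, 0.0]
force: [0.2, -0.2, 0.3]
grip_width: 0.213
grip_force: 0.0
red [ 464  127   59   49 1981] [671.8 -71.6] bay 12.5 -48.5
red [ 377  165   51   49 1790] [663. -24.] bay 9.5 -0.1
red [ 298  201   46   47 1688] [654.   20.5] bay 5.9 45.1
```

View pics/w3.png

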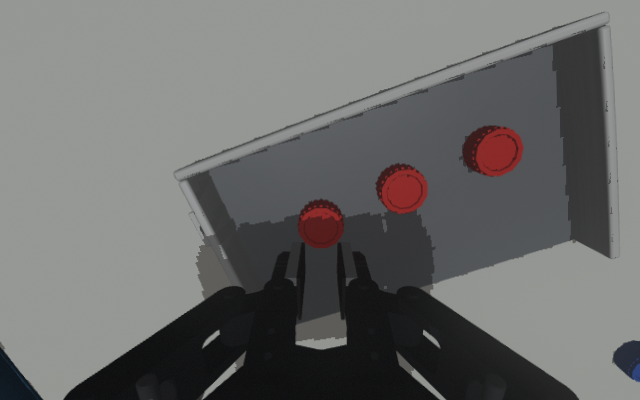

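All three red caps lie inside the bay, at (321,223), (402,188) and (493,150). Backing out and checking.

```bash
python3 -m crank '[[[-0.4,0.1,0,0,0,0,18],[-0.6,0.1,0,0,0,0,18],[-0.5,0.1,-0.4,0,0,0,18],[0,0,-1,0,0,0,18],[0,0,-1,0,0,0,18],[0,0,-1,0,0,0,18],[-0.5,0,-1,0,0,0,18],[-1,0,-1,0,0,0,18]]]'
python3 -m crank '[[[-1,0,-0.5,0,0,0,18],[-1,0,-0.5,0,0,0,18],[-1,0,-0.5,0,0,0,18],[-1,0,0,0,0,0,18],[-1,0,0,0,0,0,18],[-1,0,0,0,0,0,18],[-1,0,0,0,0,0,18],[0,0,0,0,0,0,18]]]'
python3 - <<'E'
from h import *
wr(); i=capture("top"); j=capture("scene")
cv2.imwrite("pics/end.png",np.hstack([cv2.resize(i[130:290,210:430],None,fx=2,fy=2),cv2.resize(j[130:290,200:380],None,fx=2,fy=2)]))
o=cv2.imread("pics/scene0.png"); 
for n,(a,b,c,d) in {"blue":(176,196,374,396),"drop":(220,260,286,310),"oil":(148,182,343,364)}.items(): print(n,cv2.absdiff(o,j)[a:b,c:d].mean())
E
```

```text
time_s: 18.25
eef_pos: [557.3, 35.4, 140.9]
ee_rot: [0.0, 0.993, -0.115, 0.0]
force: [-0.7, 0.7, 0.6]
grip_width: 0.212
grip_force: 0.0
time_s: 19.05
eef_pos: [384.7, 76.0, 177.6]
ee_rot: [-0.0, 0.993, -0.114, -0.0]
force: [0.6, 0.8, -0.0]
grip_width: 0.21
grip_force: 0.0
blue [   0    0   89  107 4443] [578.2 321.8] bay -32.9 353.3
blue [526   0  25  24 458] [ 505.2 -168.4] bay -164.6 -124.5
blue 6.737121212121212
drop 6.751041666666667
oil 7.164332399626518
```

View pics/end.png

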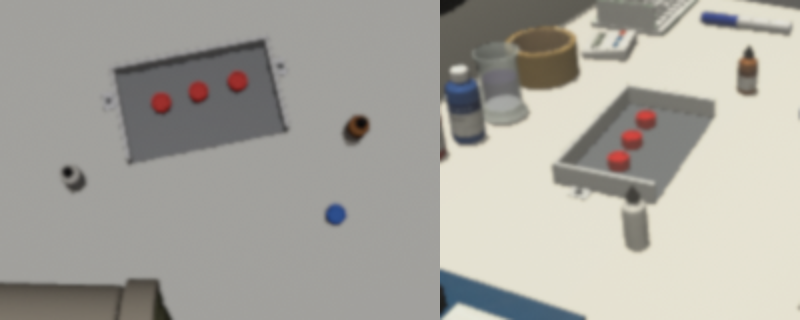

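The final picture shows the three red caps inside the bay at (161,102), (199,92) and (237,81). The blue cap at (335,214) and both bottles stand where they started.

```bash
python3 -c "
from rig import *
print(finish_job())"
```

```text
the job is handed in; nothing more can be done
None
```

The job is handed in at about 19 s: all three red caps were swept into the bay, measured at least 50 mm inside the opening, and the final pictures show the blue cap and both bottles unmoved; no verdict was returned.

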